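# Find the loaded torch by weight and hold it up to the light tester

### The job

Only one of the two look-alike torches in the cradle has its battery in: lift the left torch clear of the cradle (about 5 cm) to feel its weight, lay it back in its nest and let go, then lift the right one the same way. Take the heavier one and finish while still holding it with its lamp end pointing squarely at the middle of the light tester's round window, about 3 cm away and not touching it, with the lighter torch lying in the cradle. Never offer the lighter torch to the tester, drop no torch, and leave the other things on the bench where they are.

Things in the scene. Friction and masses are not known exactly. Their poses are not given: they have to be found in the camera images.
- torch_a: black pocket torch, 112 mm long, 32 mm across, pale round glass at the lamp end, one of two look-alikes; the one with the battery weighs 0.30 to 0.40 kg, the empty one 0.14 to 0.17 kg, balanced at mid-length; either may lie in the left nest. Grip it across mid-length. Origin 16 mm off the axis at mid-length (underside as first laid; it may roll); its y axis runs from lamp to tail
- torch_b: black pocket torch, 112 mm long, 32 mm across, pale round glass at the lamp end, one of two look-alikes; the one with the battery weighs 0.30 to 0.40 kg, the empty one 0.14 to 0.17 kg, balanced at mid-length; either may lie in the left nest. Grip it across mid-length. Origin 16 mm off the axis at mid-length (underside as first laid; it may roll); its y axis runs from lamp to tail
- torch_a_mid (a point): point on the axis of torch_a at mid-length; 62 mm above the worktop when the torch lies in the cradle; axes as the torch's (y from lamp to tail)
- torch_b_mid (a point): the same point of torch_b
- torch_a_lamp (a point): centre of the lamp end (front face) of torch_a, 56 mm from its mid-length; axes as the torch's
- torch_b_lamp (a point): the same point of torch_b
- torch_cradle: fixed cradle: grey foot plate 100 x 180 x 10 mm, orange V saddles for two torches 110 mm apart; each torch lies on two 10 mm thick saddles 36 mm before and behind its middle, 62 mm clear between them for fingers down to the plate; their tips are 67 mm up. Origin under its centre; x along the torches to their lamps (away from the robot, turned up to 0.3 rad), y to the left nest
- left_nest (a point): where the mid-length axis point of the torch in the left nest (larger y) lies, 62 mm above the worktop; axes as the cradle's
- right_nest (a point): the same for the right nest (smaller y)
- light_tester: fixed light tester: dark foot 80 x 90 x 12 mm, post, blue head 40 x 60 x 56 mm (top 148 mm up) with a round black-rimmed white window, 46 mm, on the side towards the robot (turned up to 0.3 rad). Origin on the worktop below that side of the head; x points from the window into the head; the foot reaches 20 mm out in front
- window (a point): centre of the window's face, 120 mm above the worktop; axes as the tester's (x into the head, z up)
- masking_tape: bystander: cream tape roll, 68 x 24 mm, lying flat; origin under its centre
- pliers_red: bystander: red pliers, 56 x 142 x 12 mm, lying flat; origin under their centre, y along them
- screw_tin: bystander: round tin, 73 x 42 mm; origin under its centre
- electrical_tape: bystander: black tape roll, 62 x 18 mm, lying flat; origin under its centre
- wrench_1: bystander: small combination wrench, 162 x 30 x 7 mm, lying flat; origin under its centre, x along it
- grease_bottle: bystander: squeeze bottle with a red spout, 54 x 165 mm, upright; origin under its centre, z up. It stands by the fixed screwdriver racks (up to about 0.25 m high) that line the left and back edges of the bench; start by rising over them. A fixed toggle clamp, about 0.15 m high, stands at x 0.65, y -0.05

How it is judged:
By the outcome, as a careful person would: the job done as asked, in the order asked, and still so for the second after the job is handed in, while the arm keeps its last pose, push and grip.
It also fails if it takes over 64 s, if anything falls off the work surface, if the arm or the gripper's body presses on something with over 40 N, if the wrist force passes 120 N, or if a joint passes its speed limit or range.

### The arm

A 7-joint arm with a two-finger parallel gripper is mounted at the origin on a cart in front of the work surface, level with it; the furniture and walls round the work are solid. World frame = base frame: x ahead of the robot, y to its left, z up, the work surface at z = 0. Lengths are in m, angles in rad, forces in N, time in s.
With the tool pointing down it reaches from about 0.35 to 0.9 m from the base axis. Payload 8.1 kg.
Tool frame: the origin (TCP) lies at the very end of the fingers, on their centre line; the grasp point (between the pads) lies 19 mm behind it (arm.tcp_to_grasp is the distance from the TCP to the grasp point, in m); z points along the fingers, y is the line along which they close (so a half turn about z gives the same grasp; the last joint's range is limited). The gripper opens to 92 mm and grips with 3 to 60 N. Pads are 19 mm wide; open, the fingers measure 130 mm over their backs; the gripper's body (75 mm by 190 mm) begins 47 mm behind the grasp point.
Start: joints at [-1.321, 0.434, 0.025, 1.573, -0.012, 1.134, -0.075], TCP at [0.216, 0.587, 0.227] pointing down, gripper open.
Joint ranges: [-2.62, 2.62], [-0.44, 2.09], [-1.27, 1.32], [0.08, 2.57], [-1.32, 4.46], [0.12, 2], [-2.74, 2.74]. Speed limits (rad/s): [2.22, 2.22, 3.01, 3.01, 3.14, 3.14, 3.14].

### API

Orientations are given as a rotation vector (axis times angle).
In Python, from cell import arm, ticket, get_image gives the robot as it stands (arm), with the cameras as plain functions and the job (ticket).
- The arm moves only by the tool run_rows, called after "Call:" in YAML: its name, and indented under it one key for each argument. Schema: {"type":"object","properties":{"steps":{"type":"array","items":{"type":"number"},"minItems":5,"maxItems":50},"grip_force":{"type":"number"},"only":{"type":"string"},"quiet":{"type":"boolean"},"lines":{"type":"string"}},"required":["steps"],"additionalProperties":false}. steps is one flat list of numbers that holds 1 to 10 rows one after another, with no inner brackets; each row has 5 numbers: dx, dy, dz in m, then a turn about the tool's z in rad, then the opening from 0.0 (shut) to 1.0 (fully open); each row shifts and turns the commanded pose from where the row before left it, along the tool's axes as they then stand; what a row does not reach is not made up. A row lasts 1/10 s, in which the tool goes at most 0.05 m and 0.15 rad, less where a joint would pass 70% of its speed; a pose out of reach is approached as far as the arm can. The fingers move at their own pace and stop on an object; grip_force is the grip in N (left out, the last holds). Time passes only in rows, so rows that do not move let the fingers close. The tool returns the time, the measured TCP pose, the force, the opening and the grip force at its end. only (a regular expression) keeps the lines of the reply that match it, lines (a string "A,B") keeps lines A to B, and quiet returns only ok. Input that does not fit is refused with a message, and nothing moves.
- arm.observe(): the state, without advancing time (a new reading comes with each control period).
- get_image(name): name is "side" or "top"; returns a dict with "image" (420x560x3 uint8, blue, green, red), "fx", "fy", "cx", "cy" (pixels), "distortion" ([k1, k2, p1, p2, k3] as OpenCV has them; the pictures are not rectified), "cam_to_world" (4x4, takes a point from camera to world coordinates). Camera axes: x right, y down, z forward; pixel columns grow to the right and rows downward; lengths in m; the calibration is good to about 2 mm. A picture is of the moment at which its call begins. There is no depth.
- ticket.sign_off(): hands the job in; it is judged then, once.
The state is a dict: "clock": time; "joints": joint angles; "dq": joint speeds; "joint_efforts": joint torques, N m; "position": TCP position; "ee_rot": TCP orientation; "force": force on the tool from outside, world axes, zero at the start; "ft_torque": the same for the moment, N m; "width": opening from 0.0 (shut) to 1.0 (fully open); "gripper_force": force on a finger pad.
Only numpy, scipy, OpenCV 4.12 (cv2) and the standard library are available. Lean on these libraries where they do the work, as an engineer would, in place of code of your own. Each camera call takes 0.05 s, during which the arm holds its last target. There are 200 camera calls.

## Working session

There is one attempt and no reset: what is moved stays moved. The work goes in short steps, Python scripts to look and compute and a tool call to move; the robot and the scene stay as the last step left them, time stands still between calls to the robot, and variables do not carry over. Pictures are saved under pics/ and viewed, at most 10 in all, crops included, and the job is handed in when it is done.

```bash
ls; mkdir -p pics
```

Run:
```python
from cell import arm, ticket, get_image
import cv2, numpy as np
for n in("top","side"):
    d=get_image(n); cv2.imwrite(f"pics/{n}0.png",d["image"]); print(n,d["fx"],d["fy"],d["cx"],d["cy"],d["distortion"],np.round(d["cam_to_world"],3).tolist())
s=arm.observe(); print(s["position"],s["ee_rot"],s["clock"],s["force"],arm.tcp_to_grasp)
```

```text
cell.py
pics
top 381.49111818633753 381.49111818633753 274.3234273817458 208.6805476202206 [-0.04906563  0.          0.          0.          0.        ] [[-0.026, -0.991, 0.134, 0.4], [-0.999, 0.03, 0.026, 0.018], [-0.03, -0.134, -0.991, 1.118], [0.0, 0.0, 0.0, 1.0]]
side 529.5255763288734 529.5255763288734 277.0850727238881 205.9636373684548 [-0.18149987  0.          0.          0.          0.        ] [[0.997, 0.048, -0.065, 0.623], [0.079, -0.388, 0.918, -1.015], [0.019, -0.92, -0.391, 0.569], [0.0, 0.0, 0.0, 1.0]]
[0.215852   0.58606559 0.22601351] [-5.51444214e-01 -3.09270226e+00  2.23041236e-03] 0.1 [ 0.03117742 -0.17463415  0.13536566] 0.0188
```

View pics/top0.png

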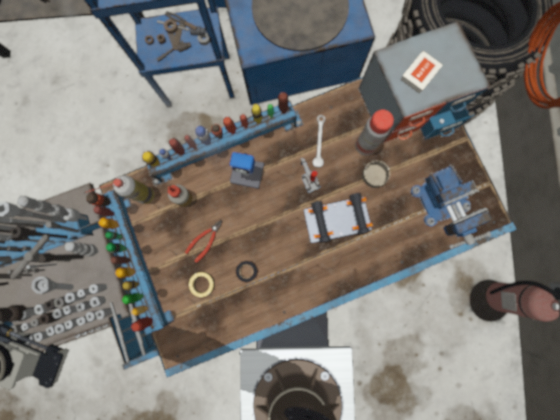

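View pics/side0.png

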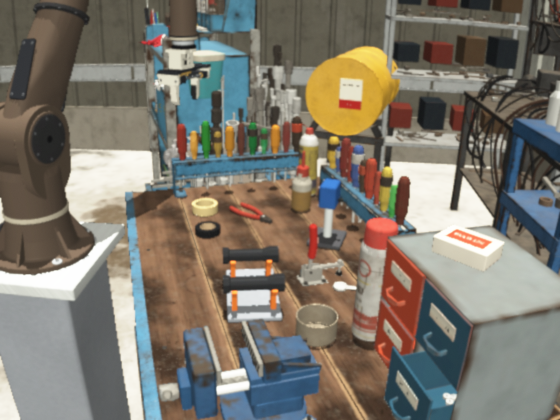

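The top view shows the cradle at about (338,217), with torches at (320,222) on the left and (357,213) on the right. The tester is at (246,170), the clamp at (311,177), the tin at (375,173) and the gripper at far left. I'll measure with colour masks next.

Create h.py:
```python
import numpy as np, cv2
from scipy.spatial.transform import Rotation as R
from cell import arm, ticket, get_image
class Cam:
    def __init__(s,n):
        d=get_image(n); s.im=d["image"]; s.K=np.array([[d["fx"],0,d["cx"]],[0,d["fy"],d["cy"]],[0,0,1]]); s.D=np.array(d["distortion"],float); s.T=np.array(d["cam_to_world"])
    def ray(s,uv):
        p=cv2.undistortPoints(np.array(uv,float).reshape(-1,1,2),s.K,s.D).reshape(-1,2)
        return np.c_[p,np.ones(len(p))]@s.T[:3,:3].T
    def on(s,uv,z):
        r=s.ray(uv); o=s.T[:3,3]; return o+r*((z-o[2])/r[:,2])[:,None]
    def px(s,P):
        W=np.linalg.inv(s.T); return cv2.projectPoints(np.array(P,float).reshape(-1,3),cv2.Rodrigues(W[:3,:3])[0],W[:3,3],s.K,s.D)[0].reshape(-1,2)
def blobs(mask,x0,y0,x1,y1,amin=4):
    m=np.zeros_like(mask); m[y0:y1,x0:x1]=mask[y0:y1,x0:x1]
    n,l,st,c=cv2.connectedComponentsWithStats(m,connectivity=8)
    return [(st[i,4],c[i],l==i) for i in range(1,n) if st[i,4]>=amin]
```

Create m.py:
```python
from h import *
t=Cam("top"); s=Cam("side")
for c,box,n in((t,(298,185,378,250),"top"),(s,(215,235,295,330),"side")):
    hsv=cv2.cvtColor(c.im,cv2.COLOR_BGR2HSV)
    org=cv2.inRange(hsv,(5,150,150),(18,255,255)); blk=cv2.inRange(hsv,(0,0,0),(180,255,70))
    for nm,m,z,a in(("orange",org,.06,3),("black",blk,.062,40)):
        for A,cc,l in blobs(m,*box,a):
            ys,xs=np.nonzero(l); r=cv2.minAreaRect(np.c_[xs,ys].astype(np.float32))
            print(n,nm,A,cc.round(1),t.on(cc,z)[0].round(4) if n=="top" else "",[np.round(q,1) for q in r])
hsv=cv2.cvtColor(t.im,cv2.COLOR_BGR2HSV)
for A,cc,l in blobs(cv2.inRange(hsv,(100,180,120),(125,255,255)),225,145,270,185,20):
    ys,xs=np.nonzero(l); b=cv2.boxPoints(cv2.minAreaRect(np.c_[xs,ys].astype(np.float32)));print("head",A,cc,t.on(cc,.148).round(4),b.tolist(),t.on(b,.148)[:,:2].round(4).tolist())
a=cv2.resize(t.im[185:250,298:378],None,fx=5,fy=5,interpolation=2);b=cv2.resize(t.im[140:200,220:280],None,fx=5,fy=5,interpolation=2)
o=np.zeros((600,800,3),np.uint8);o[:325,:400]=a;o[:300,400:700]=b
e=cv2.resize(s.im[235:330,215:300],None,fx=3,fy=3,interpolation=2);o[330:330+e.shape[0]][:270,:255]=e[:270]
e=cv2.resize(s.im[165:265,290:370],None,fx=2.8,fy=2.8,interpolation=2);o[305:305+280,400:400+e.shape[1]]=e[:280]
cv2.imwrite("pics/crop1.png",o)
```

```bash
python3 m.py
```

```text
top orange 12 [363.8 198.9] [ 0.5639 -0.2048  0.06  ] [array([363.5, 198.5]), array([3., 3.]), np.float64(90.0)]
top orange 6 [349.  202.5] [ 0.555  -0.1631  0.06  ] [array([349. , 202.5]), array([1., 2.]), np.float64(90.0)]
top orange 5 [324.2 207.6] [ 0.5427 -0.0933  0.06  ] [array([324. , 207.5]), array([1., 2.]), np.float64(90.0)]
top orange 4 [310.5 210.5] [ 0.5357 -0.0548  0.06  ] [array([310.5, 210.5]), array([1., 1.]), np.float64(90.0)]
top orange 15 [369.5 224.5] [ 0.4916 -0.2167  0.06  ] [array([369.4, 224.4]), array([2.4, 5.3]), np.float64(76.0)]
top orange 10 [355.4 227.4] [ 0.4848 -0.1772  0.06  ] [array([355., 227.]), array([2., 4.]), np.float64(90.0)]
top orange 7 [329.4 233.1] [ 0.471  -0.1047  0.06  ] [array([329.6, 233.1]), array([1.3, 3.5]), np.float64(71.6)]
top orange 5 [316.8 235.8] [ 0.4646 -0.0695  0.06  ] [array([316.7, 236. ]), array([0.9, 3.2]), np.float64(71.6)]
top black 131 [357.5 215.5] [ 0.5176 -0.1845  0.062 ] [array([358.6, 213.8]), array([39.4, 10.8]), np.float64(79.0)]
top black 76 [323.9 236.5] [ 0.4621 -0.0887  0.062 ] [array([320.6, 233.1]), array([26.7, 10.4]), np.float64(58.2)]
side orange 87 [267.9 266.2]  [array([268.5, 267. ]), array([16.,  7.]), np.float64(90.0)]
side orange 82 [232.5 267.5]  [array([232.5, 268. ]), array([16.,  5.]), np.float64(90.0)]
side orange 102 [273.2 297.9]  [array([273.8, 298.5]), array([ 7.1, 19.5]), np.float64(5.2)]
side orange 87 [233.9 300.8]  [array([234., 300.]), array([20.,  4.]), np.float64(90.0)]
side black 494 [251.1 255.7]  [array([250.9, 255.4]), array([14.2, 54.1]), np.float64(88.9)]
side black 602 [253.2 284.3]  [array([251.4, 283.7]), array([15.8, 65. ]), np.float64(87.0)]
```

View pics/crop1.png

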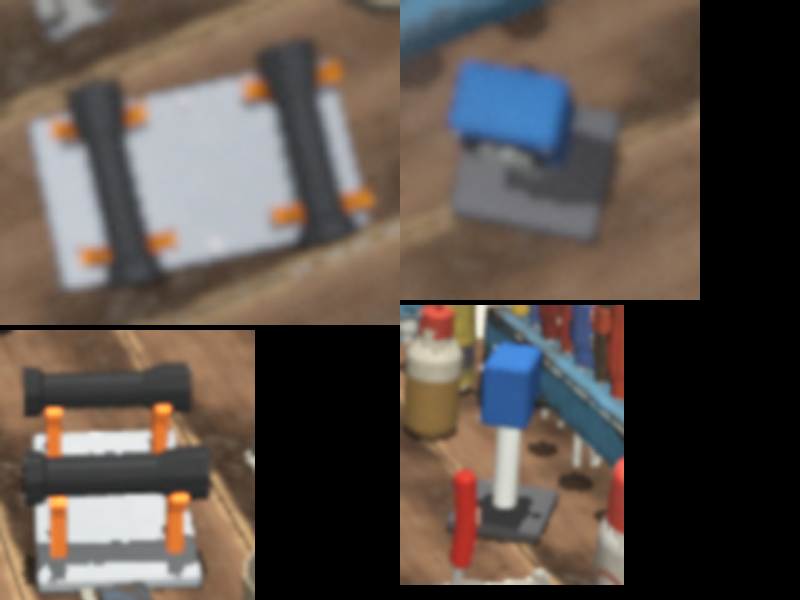

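The crop shows both torches lying properly in their saddles. The tester head's top is at about crop (515,100), which is pixel (243,160), and its foot corners are visible. Next I'll measure the tester and check the cradle against the side view.

Create m2.py:
```python
from h import *
t=Cam("top"); s=Cam("side")
print(cv2.cvtColor(t.im,cv2.COLOR_BGR2HSV)[[158,165],[243,247]], cv2.cvtColor(s.im,cv2.COLOR_BGR2HSV)[[184,195],[330,326]])
for c,box in((t,(225,145,270,185)),(s,(310,170,350,215))):
    hsv=cv2.cvtColor(c.im,cv2.COLOR_BGR2HSV)
    for A,cc,l in blobs(cv2.inRange(hsv,(100,120,60),(120,255,255)),*box,20):
        k=cv2.approxPolyDP(cv2.findContours(l.astype(np.uint8),0,2)[0][0],2,True)[:,0]; print("blue",A,cc,k.tolist()); 
        if c is t: print(t.on(cc,.148).round(4), t.on(k,.148)[:,:2].round(3).tolist())
f=np.array([(231,182.4),(259,188),(263.4,163)]); print("foot",t.on(f,.012).round(4).tolist())
# cradle plate corners from crop, plane .010
p=np.array([(30,122),(335,75),(370,222),(62,290)])/5+[298,185]; P=t.on(p,.010);print("plate",P.round(4).tolist(),P.mean(0))
y=.181;ux=np.array([np.cos(y),np.sin(y),0])
for M in ((.5035,-.0806,.062),(.5238,-.1905,.062)):
    print("ends side",s.px([np.array(M)+ux*k for k in(-.056,0,.056)]).round(1).tolist(),"top",t.px([np.array(M)+ux*k for k in(-.056,0,.056)]).round(1).tolist())
```

```bash
python3 m2.py
```

```text
[[106 166 192]
 [105 168 199]] [[106 172 226]
 [108 172 151]]
blue 323 [242.16099071 161.26934985] [[233, 153], [231, 165], [252, 170], [251, 156]]
[[0.6598 0.1247 0.148 ]] [[0.683, 0.149], [0.651, 0.154], [0.635, 0.099], [0.673, 0.101]]
blue 643 [331.07931571 192.73561431] [[323, 175], [325, 180], [321, 183], [319, 191], [320, 206], [333, 208], [340, 195], [344, 196], [349, 204], [349, 195], [340, 188], [339, 180]]
foot [[0.6329, 0.1738, 0.012], [0.6133, 0.0909, 0.012], [0.6887, 0.0763, 0.012]]
plate [[0.5459, -0.0394, 0.01], [0.5683, -0.2189, 0.01], [0.4815, -0.2342, 0.01], [0.4474, -0.0543, 0.01]] [ 0.51078913 -0.13668932  0.01      ]
ends side [[221.7, 255.5], [249.6, 254.7], [277.3, 253.8]] top [[324.8, 241.4], [320.3, 221.6], [315.9, 202.1]]
ends side [[222.3, 284.7], [253.1, 283.7], [283.6, 282.6]] top [[364.3, 232.9], [359.6, 213.2], [354.9, 193.8]]
```

Create m3.py:
```python
from h import *
ims=[];
for i in range(6): t=Cam("top"); ims.append(t.im.astype(float))
im=np.mean(ims,0); lab=cv2.cvtColor(im.astype(np.uint8),cv2.COLOR_BGR2LAB).astype(float)
def edge(ch,cols,r0,r1,z,horiz=True):
    A=ch if horiz else ch.T; pts=[]
    for c in cols:
        g=np.abs(np.diff(A[r0(c):r1(c),c])); k=g.argmax(); k=min(max(k,1),len(g)-2)
        d=g[k-1]-2*g[k]+g[k+1]; o=.5*(g[k-1]-g[k+1])/d if d else 0
        r=r0(c)+k+.5+o; pts.append((c,r) if horiz else (r,c))
    P=t.on(pts,z)[:,:2].astype(np.float32); l=cv2.fitLine(P,cv2.DIST_HUBER,0,.001,.001).ravel()
    return l, P
b=lab[:,:,2]
near=lambda c:182.4+(c-231)*.2
l1,P=edge(b,range(234,257),lambda c:int(near(c))-4,lambda c:int(near(c))+6,.012); print("foot near",l1,np.arctan2(-l1[0],l1[1])if l1[1]>0 else np.arctan2(l1[0],-l1[1]),P[::11])
l2,P=edge(b,range(166,184),lambda c:254,lambda c:268,.012,False); print("foot right",l2,P[::8])
l2,P=edge(b,range(174,182),lambda c:226,lambda c:238,.012,False); print("foot left",l2,P[::7])
f=lambda c:165.5+(c-231)*.24
l3,P=edge(b,range(233,249),lambda c:int(f(c))-4,lambda c:int(f(c))+6,.148); print("head front",l3,P[::5])
h=lambda c:152.5+(c-233)*.2
l3,P=edge(b,range(235,250),lambda c:int(h(c))-4,lambda c:int(h(c))+5,.148); print("head back",l3,P[::5])
s=Cam("side")
o=np.zeros((600,800,3),np.uint8);o[:,:400]=cv2.resize(im[145:205,228:268].astype(np.uint8),(400,600),interpolation=2);o[:,400:]=cv2.resize(s.im[170:230,312:352],(400,600),interpolation=2)
cv2.imwrite("pics/crop2.png",o)
```

```bash
python3 m3.py
```

```text
foot near [0.23015022 0.97315514 0.62126696 0.13230693] -0.23223205 [[0.6293006  0.16488566]
 [0.62219954 0.13226847]
 [0.6127713  0.09982438]]
foot right [ 0.9793917  -0.20197     0.65053296  0.08308079] [[0.6795037  0.07653556]
 [0.6553377  0.082344  ]
 [0.63131875 0.0881945 ]]
foot left [ 0.98531586 -0.17074157  0.6478771   0.17677954] [[0.6584427  0.17465349]
 [0.637283   0.17757979]]
head front [0.22075383 0.9753296  0.6409076  0.1293722 ] [[0.64407104 0.14902307]
 [0.643042   0.135898  ]
 [0.6394913  0.12282658]
 [0.63690406 0.1097661 ]]
head back [0.21516775 0.9765771  0.68325835 0.1274964 ] [[0.6867259  0.14329581]
 [0.68387103 0.13011785]
 [0.68153214 0.11695691]]
```

View pics/crop2.png

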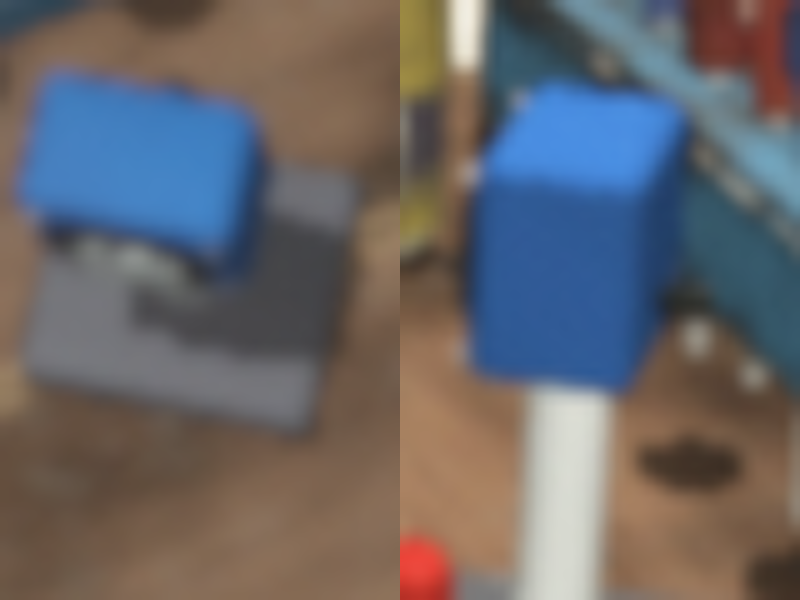

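The tester's edges are clear in both views. That puts the window at about (0.6415, 0.1317, 0.120) with yaw −0.22. Next I'll plan the moves in tool axes.

Create g.py:
```python
import sys; from h import *
def go(x,y,z,yaw=None):  # yaw: direction of the torch axis (tool x or -x)
    s=arm.observe(); M=R.from_rotvec(s["ee_rot"]).as_matrix(); a=0
    if yaw is not None:
        c=np.arctan2(M[1,0],M[0,0]); a=(c-yaw+np.pi/2)%np.pi-np.pi/2  # tool z down: +turn lowers yaw
    Mt=M@R.from_euler("z",a).as_matrix()
    print("turn",round(a,4),"d",(Mt.T@(np.array([x,y,z])-s["position"])).round(4),"t",s["clock"],"tilt",M[:,2].round(3),"j",np.round(s["joints"],2),"F",np.round(s["force"],2),"w",s["width"],round(float(s["gripper_force"]),1))
if __name__=="__main__": go(*map(float,sys.argv[1:]))
```

```bash
python3 g.py .5045 -.0815 .35 .181
```

Run:
```python
from h import *
s=Cam("side");t=Cam("top"); print(s.px([(.635,.1024,.148),(.635,.1024,.092)]))
hsv=cv2.cvtColor(t.im,cv2.COLOR_BGR2HSV)
for A,c,l in blobs(cv2.inRange(hsv,(0,90,80),(8,255,255))|cv2.inRange(hsv,(172,90,80),(180,255,255)),160,178,200,210,8): print(A,c,t.on(c,.15))
```

```text
turn -0.5339 d [-0.1635 -0.709  -0.1232] t 0.65 tilt [ 0.  0. -1.] j [-1.32  0.43  0.03  1.57 -0.01  1.13 -0.08] F [-0.45  0.06 -0.45] w 1.0038157957386955 0.0
[[317.89682092 185.58669074]
 [316.70114166 208.45366176]]
136 [174.33088235 190.01470588] [[0.58864062 0.30323745 0.15      ]]
```

Call:
run_rows:
  steps: [0, 0, -0.04, 0, 1, 0, 0, -0.04, 0, 1, 0, 0, -0.04, 0, 1, 0, 0, -0.04, 0, 1, 0, 0, 0, 0, 1]
  grip_force: 30

```text
clock: 1.25
position: [0.2166, 0.5883, 0.3931]
ee_rot: [0.551, 3.092, 0.015]
force: [0.9, 1.3, -0.3]
width: 0.999
gripper_force: 0.0
```

Call:
run_rows:
  steps: [0, 0, 0, -0.134, 1, 0, 0, 0, -0.134, 1, 0, 0, 0, -0.134, 1, 0, 0, 0, -0.132, 1, 0, -0.02, 0, 0, 1, -0.01, -0.04, 0, 0, 1, -0.01, -0.04, 0, 0, 1, -0.01, -0.04, 0, 0, 1, -0.01, -0.04, 0, 0, 1, -0.01, -0.04, 0, 0, 1]

```text
clock: 2.25
position: [0.3052, 0.3774, 0.3865]
ee_rot: [-0.284, 3.129, 0.0]
force: [0.6, 0.0, -0.6]
width: 0.998
gripper_force: 0.0
```

Call:
run_rows:
  steps: [-0.01, -0.04, 0, 0, 1, -0.01, -0.04, 0, 0, 1, -0.01, -0.04, 0, 0, 1, -0.01, -0.04, 0, 0, 1, -0.01, -0.04, 0, 0, 1, -0.01, -0.04, 0, 0, 1, -0.01, -0.04, 0, 0, 1, -0.01, -0.04, 0, 0, 1, 0, 0, 0, 0, 1, 0, 0, 0, 0, 1]

```text
clock: 3.25
position: [0.4411, 0.0782, 0.3865]
ee_rot: [0.281, -3.129, -0.0]
force: [-1.3, 1.0, -0.3]
width: 1.0
gripper_force: 0.0
```

```bash
python3 g.py .5045 -.0815 .12 .181
```

```text
turn -0.0021 d [-0.0336 -0.1686  0.2664] t 3.25 tilt [-0.  0. -1.] j [-0.63  0.02  0.35  1.72 -0.01  1.4   1.47] F [-1.26  1.04 -0.29] w 0.9996802779908515 0.0
```

Call:
run_rows:
  steps: [-0.01, -0.04, 0.01, 0, 1, -0.01, -0.04, 0.03, 0, 1, -0.01, -0.04, 0.04, 0, 1, -0.004, -0.03, 0.04, 0, 1, 0, -0.018, 0.04, 0, 1, 0, 0, 0.04, 0, 1, 0, 0, 0.04, 0, 1, 0, 0, 0.026, 0, 1, 0, 0, 0, 0, 1, 0, 0, 0, 0, 1]

```text
clock: 4.25
position: [0.5024, -0.0736, 0.1269]
ee_rot: [0.286, -3.128, -0.001]
force: [0.7, 0.5, 1.1]
width: 1.001
gripper_force: 0.0
```

```bash
python3 g.py .5045 -.0815 .043 .181
python3 -c "
from h import *
t=Cam('top');s=Cam('side');o=np.zeros((600,800,3),np.uint8);o[:325,:400]=cv2.resize(t.im[185:250,298:378],None,fx=5,fy=5);o[:525,400:]=cv2.resize(s.im[205:310,205:285],None,fx=5,fy=5);cv2.imwrite('pics/c3.png',o)"
```

```text
turn 0.0016 d [-0.0007 -0.0082  0.0839] t 4.25 tilt [-0.001  0.    -1.   ] j [-0.31  0.38  0.46  2.   -0.23  0.81  2.03] F [0.68 0.49 1.09] w 1.00148109269017 0.0
```

View pics/c3.png

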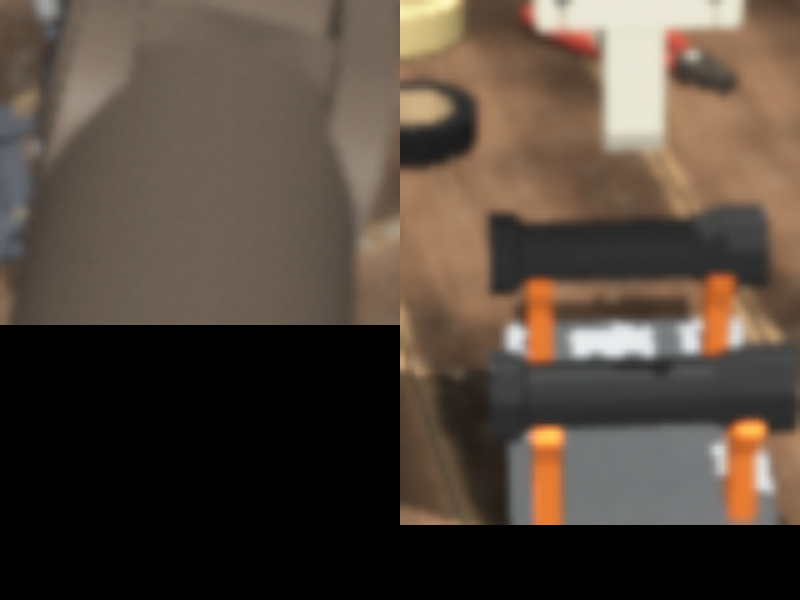

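The near finger at crop (635,100) lines up with the left torch's middle at (630,245), so I'll descend and grip.

Call:
run_rows:
  steps: [-0.001, -0.008, 0, 0, 1, 0, 0, 0.02, 0, 1, 0, 0, 0.03, 0, 1, 0, 0, 0.02, 0, 1, 0, 0, 0.014, 0, 1, 0, 0, 0, 0, 1, 0, 0, 0, 0, 1]

```text
clock: 5.05
position: [0.5054, -0.0828, 0.0435]
ee_rot: [-0.283, 3.128, -0.0]
force: [-0.1, 0.1, 0.1]
width: 1.0
gripper_force: 0.0
```

```bash
python3 g.py .5045 -.0815 .043 .181
```

```text
turn -0.0003 d [0.0007 0.0015 0.0005] t 5.05 tilt [ 0.001 -0.    -1.   ] j [-0.23  0.51  0.39  2.06 -0.33  0.62  2.13] F [-0.14  0.1   0.13] w 1.000399903000551 0.0
```

Call:
run_rows:
  steps: [0, 0, 0, 0, 0.6, 0, 0, 0, 0, 0.4, 0, 0, 0, 0, 0.2, 0, 0, 0, 0, 0.2, 0, 0, 0, 0, 0.2, 0, 0, 0, 0, 0.2, 0, 0, 0, 0, 0.2]
  grip_force: 30

```text
clock: 5.75
position: [0.5047, -0.0824, 0.0426]
ee_rot: [0.284, -3.129, -0.0]
force: [0.2, -0.3, 0.2]
width: 0.439
gripper_force: 0.0
```

```bash
python3 g.py .5045 -.0815 .093 .181
```

```text
turn 0.0001 d [ 0.      0.0009 -0.0504] t 5.75 tilt [-0.  0. -1.] j [-0.23  0.51  0.39  2.06 -0.33  0.62  2.13] F [ 0.24 -0.35  0.2 ] w 0.43910568889015367 0.0
```

Call:
run_rows:
  steps: [0, 0, 0, 0, 0.2, 0, 0, 0, 0, 0.2, 0, 0, 0, 0, 0.2, 0, 0, 0, 0, 0.2]
  grip_force: 30

```text
clock: 6.15
position: [0.5043, -0.0803, 0.0426]
ee_rot: [0.286, -3.128, -0.004]
force: [-1.6, 7.5, 5.2]
width: 0.337
gripper_force: 30.0
```

Call:
run_rows:
  steps: [0, 0, -0.01, 0, 0.2, 0, 0, -0.015, 0, 0.2, 0, 0, -0.015, 0, 0.2, 0, 0, -0.015, 0, 0.2, 0, 0, 0, 0, 0.2, 0, 0, 0, 0, 0.2, 0, 0, 0, 0, 0.2, 0, 0, 0, 0, 0.2, 0, 0, 0, 0, 0.2]

```text
clock: 7.05
position: [0.5043, -0.0824, 0.0971]
ee_rot: [0.284, -3.128, -0.0]
force: [0.1, 0.2, -4.1]
width: 0.336
gripper_force: 30.0
```

```bash
python3 -c "
from h import *
F=[]
for i in range(12): get_image('side'); F.append(arm.observe()['force'])
print(np.mean(F,0),np.std(F,0))"; python3 g.py .5045 -.0815 .093 .181
```

```text
[-0.10152383  0.18656331 -3.23466037] [0.34760878 0.35095234 0.42114863]
turn 0.0001 d [0.0001 0.0009 0.0046] t 7.65 tilt [ 0.  0. -1.] j [-0.28  0.43  0.44  2.02 -0.27  0.75  2.08] F [-0.17  0.81 -4.18] w 0.3447575770092061 30.0
```

The reading is about 3.2 N, so the left torch is probably the heavy one. I'll lay it back.

Call:
run_rows:
  steps: [0, 0, 0.015, 0, 0.2, 0, 0, 0.015, 0, 0.2, 0, 0, 0.01, 0, 0.2, 0, 0, 0.01, 0, 0.2, 0, 0, 0.004, 0, 0.2, 0, 0, 0, 0, 0.2, 0, 0, 0, 0, 0.2, 0, 0, 0, 0, 0.2]

```text
clock: 8.45
position: [0.505, -0.0825, 0.0438]
ee_rot: [-0.284, 3.128, -0.0]
force: [0.1, 0.2, -4.1]
width: 0.339
gripper_force: 30.0
```

Call:
run_rows:
  steps: [0, 0, 0, 0, 0.5, 0, 0, 0, 0, 0.7, 0, 0, 0, 0, 1, 0, 0, 0, 0, 1, 0, 0, 0, 0, 1, 0, 0, 0, 0, 1, 0, 0, 0, 0, 1, 0, 0, 0, 0, 1, 0, 0, 0, 0, 1, 0, 0, 0, 0, 1]

```text
clock: 9.45
position: [0.5047, -0.0824, 0.0436]
ee_rot: [0.284, -3.129, -0.0]
force: [0.1, 0.4, 0.3]
width: 0.998
gripper_force: 0.0
```

```bash
python3 g.py .5245 -.1905 .15 .181
```

```text
turn 0.0001 d [-0.     -0.1099 -0.1064] t 9.45 tilt [-0.  0. -1.] j [-0.23  0.51  0.39  2.06 -0.33  0.62  2.13] F [0.12 0.37 0.33] w 0.9975007508986344 0.0
```

Call:
run_rows:
  steps: [0, 0, -0.02, 0, 1, 0, 0, -0.03, 0, 1, 0, 0, -0.03, 0, 1, 0, 0, -0.02, 0, 1, 0, -0.02, 0, 0, 1, 0, -0.03, 0, 0, 1, 0, -0.03, 0, 0, 1, 0, -0.02, 0, 0, 1, 0, -0.008, 0, 0, 1, 0, 0, 0, 0, 1]

```text
clock: 10.45
position: [0.524, -0.1895, 0.1435]
ee_rot: [0.281, -3.129, 0.0]
force: [-0.5, 0.5, 0.4]
width: 0.998
gripper_force: 0.0
```

```bash
python3 -c "
from h import *
t=Cam('top');s=Cam('side');o=np.zeros((600,800,3),np.uint8);o[:325,:400]=cv2.resize(t.im[185:250,298:378],None,fx=5,fy=5);o[:525,400:]=cv2.resize(s.im[205:310,205:285],None,fx=5,fy=5);cv2.imwrite('pics/c4.png',o)"
python3 g.py .5245 -.189 .043 .181
```

```text
turn 0.0008 d [-0.0003 -0.0018  0.1004] t 10.55 tilt [-0.001  0.001 -1.   ] j [-0.11  0.43  0.49  1.87 -0.26  0.9   2.26] F [ 0.57  0.49 -0.41] w 1.0044172662288644 0.0
```

View pics/c4.png

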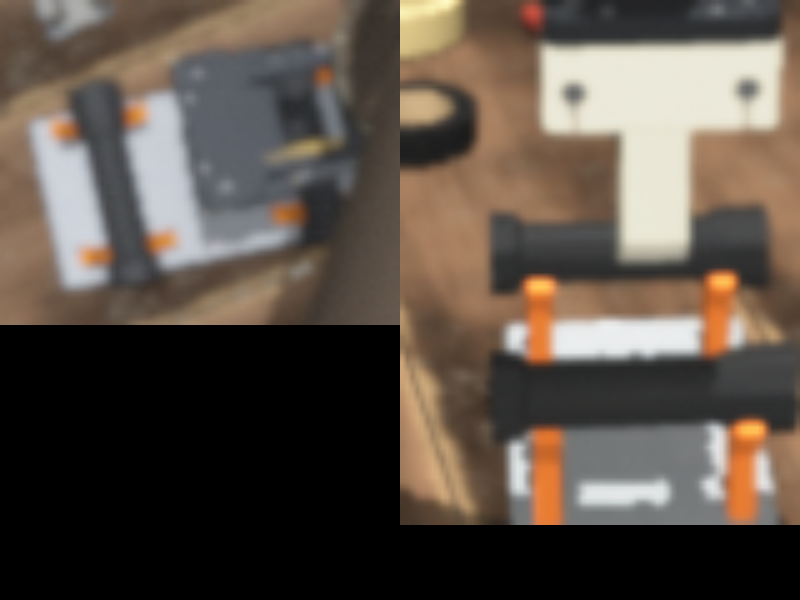

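The left torch lies in its nest as before, and the finger (655) is over the right torch's middle (about 645). I'll descend, grip and lift.

Call:
run_rows:
  steps: [0, -0.001, 0.02, 0, 1, 0, 0, 0.03, 0, 1, 0, 0, 0.03, 0, 1, 0, 0, 0.015, 0, 1, 0, 0, 0.005, 0, 1, 0, 0, 0, 0, 0.8, 0, 0, 0, 0, 0.6, 0, 0, 0, 0, 0.4, 0, 0, 0, 0, 0.2, 0, 0, 0, 0, 0.2]
  grip_force: 30

```text
clock: 11.55
position: [0.5247, -0.1896, 0.0442]
ee_rot: [-0.284, 3.128, -0.0]
force: [0.2, 0.2, 0.6]
width: 0.616
gripper_force: 0.0
```

Call:
run_rows:
  steps: [0, 0, 0, 0, 0.2, 0, 0, 0, 0, 0.2, 0, 0, 0, 0, 0.2, 0, 0, 0, 0, 0.2, 0, 0, 0, 0, 0.2, 0, 0, 0, 0, 0.2, 0, 0, 0, 0, 0.2, 0, 0, 0, 0, 0.2]

```text
clock: 12.35
position: [0.5242, -0.1889, 0.0436]
ee_rot: [0.285, -3.128, -0.001]
force: [-1.1, 5.1, 5.0]
width: 0.341
gripper_force: 30.0
```

Call:
run_rows:
  steps: [0, 0, -0.01, 0, 0.2, 0, 0, -0.015, 0, 0.2, 0, 0, -0.015, 0, 0.2, 0, 0, -0.015, 0, 0.2, 0, 0, 0, 0, 0.2, 0, 0, 0, 0, 0.2, 0, 0, 0, 0, 0.2, 0, 0, 0, 0, 0.2, 0, 0, 0, 0, 0.2]

```text
clock: 13.25
position: [0.524, -0.1896, 0.0981]
ee_rot: [0.284, -3.128, -0.0]
force: [-0.3, -0.2, -2.6]
width: 0.341
gripper_force: 30.0
```

```bash
python3 -c "
from h import *
F=[]
for i in range(12): get_image('side'); F.append(arm.observe()['force'])
print(np.mean(F,0),np.std(F,0))"; python3 g.py .5245 -.1905 .043 .181
```

```text
[ 0.03902984 -0.04053981 -1.28775769] [0.3745596  0.44842369 0.48432376]
turn 0.0001 d [ 0.     -0.0009  0.0556] t 13.85 tilt [ 0.  0. -1.] j [-0.08  0.49  0.46  1.91 -0.3   0.8   2.29] F [ 0.06 -0.16 -0.84] w 0.33964563972676076 30.0
```

The right torch reads 1.3 N against 3.2 N, so the left one is heavier. I'll lay the right torch back and return to the left.

Call:
run_rows:
  steps: [0, 0, 0.015, 0, 0.2, 0, 0, 0.015, 0, 0.2, 0, 0, 0.01, 0, 0.2, 0, 0, 0.01, 0, 0.2, 0, 0, 0.0055, 0, 0.2, 0, 0, 0, 0, 0.2, 0, 0, 0, 0, 0.2, 0, 0, 0, 0, 0.2]

```text
clock: 14.65
position: [0.5241, -0.1891, 0.0432]
ee_rot: [0.285, -3.128, -0.001]
force: [-2.9, 2.7, 1.3]
width: 0.338
gripper_force: 30.0
```

Call:
run_rows:
  steps: [0, 0, 0, 0, 0.5, 0, 0, 0, 0, 0.7, 0, 0, 0, 0, 1, 0, 0, 0, 0, 1, 0, 0, 0, 0, 1, 0, 0, 0, 0, 1, 0, 0, 0, 0, 1, 0, 0, 0, 0, 1, 0, 0, 0, 0, 1, 0, 0, 0, 0, 1]

```text
clock: 15.65
position: [0.5243, -0.1896, 0.0431]
ee_rot: [0.284, -3.129, -0.0]
force: [0.2, 0.5, 0.5]
width: 1.0
gripper_force: 0.0
```

Call:
run_rows:
  steps: [0, 0, -0.02, 0, 1, 0, 0, -0.03, 0, 1, 0, 0, -0.03, 0, 1, 0, 0, -0.02, 0, 1, 0, 0.02, 0, 0, 1, 0, 0.03, 0, 0, 1, 0, 0.03, 0, 0, 1, 0, 0.02, 0, 0, 1, 0, 0.009, 0, 0, 1, 0, 0, 0, 0, 1]

```text
clock: 16.65
position: [0.5047, -0.0813, 0.1431]
ee_rot: [-0.287, 3.128, 0.001]
force: [-1.1, -0.4, 0.9]
width: 1.001
gripper_force: 0.0
```

```bash
python3 g.py .5043 -.0808 .043 .181
```

```text
turn 0.0022 d [0.0003 0.0006 0.1001] t 16.65 tilt [-0.  0. -1.] j [-0.32  0.36  0.49  1.98 -0.22  0.85  2.05] F [-1.12 -0.43  0.86] w 1.0014428971898859 0.0
```

Call:
run_rows:
  steps: [0, 0.001, 0.02, 0, 1, 0, 0, 0.03, 0, 1, 0, 0, 0.03, 0, 1, 0, 0, 0.015, 0, 1, 0, 0, 0.005, 0, 1, 0, 0, 0, 0, 0.8, 0, 0, 0, 0, 0.6, 0, 0, 0, 0, 0.4, 0, 0, 0, 0, 0.2, 0, 0, 0, 0, 0.2]
  grip_force: 35

```text
clock: 17.65
position: [0.5049, -0.0813, 0.0436]
ee_rot: [-0.284, 3.128, 0.0]
force: [-0.3, -0.1, 0.6]
width: 0.617
gripper_force: 0.0
```

Call:
run_rows:
  steps: [0, 0, 0, 0, 0.2, 0, 0, 0, 0, 0.2, 0, 0, 0, 0, 0.2, 0, 0, 0, 0, 0.2, 0, 0, 0, 0, 0.2, 0, 0, 0, 0, 0.2, 0, 0, 0, 0, 0.2, 0, 0, 0, 0, 0.2]

```text
clock: 18.45
position: [0.5044, -0.0805, 0.0433]
ee_rot: [0.285, -3.128, -0.002]
force: [-2.2, 3.8, 5.3]
width: 0.347
gripper_force: 35.0
```

Call:
run_rows:
  steps: [0, 0, -0.01, 0, 0.2, 0, 0, -0.02, 0, 0.2, 0, 0, -0.03, 0, 0.2, 0, 0, -0.03, 0, 0.2, 0, 0, -0.03, 0, 0.2, 0, 0, -0.03, 0, 0.2, 0, 0, -0.03, 0, 0.2, 0, 0, -0.02, 0, 0.2, 0, 0, 0, 0, 0.2, 0, 0, 0, 0, 0.2]

```text
clock: 19.45
position: [0.5041, -0.0815, 0.2428]
ee_rot: [0.284, -3.129, -0.0]
force: [-0.9, -0.0, -3.6]
width: 0.345
gripper_force: 35.0
```

```bash
python3 g.py .5591 .1501 .242 -.22
```

```text
turn 0.4009 d [-0.0031  0.238   0.0008] t 19.45 tilt [-0.  0. -1.] j [-0.38  0.24  0.54  1.86 -0.14  1.08  1.97] F [-0.91 -0.03 -3.65] w 0.3445608160517395 35.0
```

Call:
run_rows:
  steps: [0, 0, 0, 0.08, 0.2, 0, 0, 0, 0.1, 0.2, 0, 0, 0, 0.1, 0.2, 0, 0, 0, 0.08, 0.2, 0, 0, 0, 0.041, 0.2, 0, 0.01, 0, 0, 0.2, 0, 0.02, 0, 0, 0.2, 0, 0.03, 0, 0, 0.2, 0, 0.03, 0, 0, 0.2, 0, 0.03, 0, 0, 0.2]

```text
clock: 20.45
position: [0.5302, 0.0376, 0.242]
ee_rot: [-0.342, -3.121, 0.001]
force: [0.4, 0.9, -2.7]
width: 0.345
gripper_force: 35.0
```

Call:
run_rows:
  steps: [0, 0.03, 0, 0, 0.2, 0, 0.03, 0, 0, 0.2, 0, 0.03, 0, 0, 0.2, 0, 0.02, 0, 0, 0.2, 0, 0.008, 0, 0, 0.2, 0, 0, 0, 0, 0.2, 0, 0, 0, 0, 0.2]

```text
clock: 21.15
position: [0.5562, 0.1491, 0.2429]
ee_rot: [-0.347, -3.122, 0.002]
force: [0.4, -0.5, -4.0]
width: 0.349
gripper_force: 35.0
```

```bash
python3 g.py .5591 .1501 .15 -.22
python3 -c "
from h import *
t=Cam('top');s=Cam('side');o=np.zeros((600,800,3),np.uint8);o[:400,:400]=cv2.resize(t.im[130:250,220:340],(400,400));o[:,400:]=cv2.resize(s.im[110:320,215:355],(400,600));cv2.imwrite('pics/c5.png',o)"
```

```text
turn -0.0013 d [-0.0026  0.0017  0.0929] t 21.15 tilt [-0.    -0.001 -1.   ] j [-0.74  0.36  0.53  1.7  -0.2   1.13  1.19] F [ 0.43 -0.49 -3.95] w 0.34856535265203414 35.0
```

View pics/c5.png

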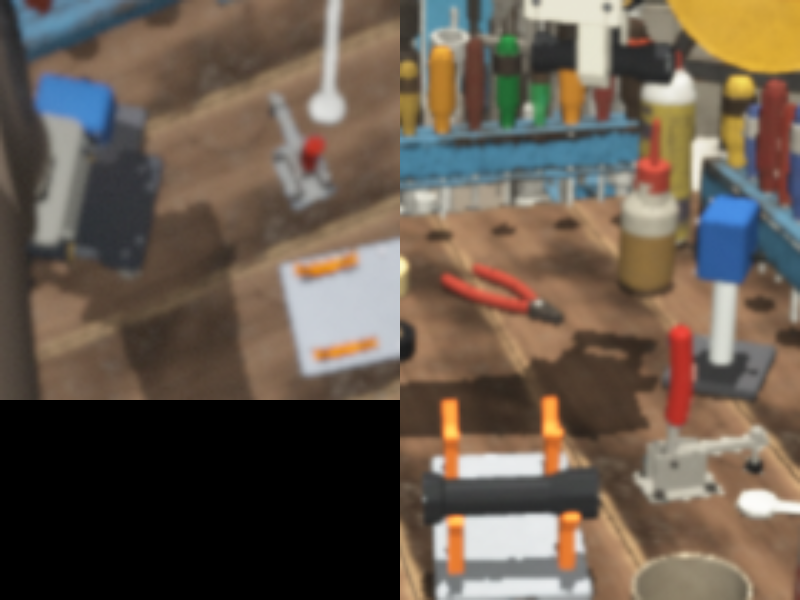

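The right (light) torch lies in its nest, and the heavy torch is held level at crop (605,60), clear of the tester and bottle. I'll lower it to window height.

Call:
run_rows:
  steps: [-0.002, 0.001, 0.01, 0, 0.2, 0, 0, 0.02, 0, 0.2, 0, 0, 0.03, 0, 0.2, 0, 0, 0.03, 0, 0.2, 0, 0, 0.025, 0, 0.2, 0, 0, 0.015, 0, 0.2, 0, 0, 0.011, 0, 0.2, 0, 0, 0, 0, 0.2, 0, 0, 0, 0, 0.2, 0, 0, 0, 0, 0.2]

```text
clock: 22.25
position: [0.5594, 0.1515, 0.1031]
ee_rot: [0.345, 3.121, 0.001]
force: [-0.0, -0.8, -2.2]
width: 0.346
gripper_force: 35.0
```

```bash
python3 g.py .5591 .1501 .101 -.22
```

Create v.py:
```python
from h import *
import sys
s=Cam('side');t=Cam('top');o=np.zeros((600,800,3),np.uint8);o[:,:400]=cv2.resize(s.im[160:250,285:345],(400,600),interpolation=2);o[:400,400:]=cv2.resize(t.im[130:210,210:290],(400,400),interpolation=2);cv2.imwrite(sys.argv[1],o)
u=np.array([np.cos(.22),-np.sin(.22),0]);M=arm.observe()["position"]+[0,0,.0187]
print(s.px([M-.056*u,M+.056*u,[.643,.1314,.12],[.635,.1024,.148]]).round(1).tolist())
```

```bash
python3 v.py pics/c6.png
```

```text
turn -0.0 d [-0.     -0.0014  0.0021] t 22.25 tilt [ 0.002  0.001 -1.   ] j [-0.68  0.52  0.46  1.86 -0.3   0.83  1.28] F [-0.03 -0.79 -2.16] w 0.3460954138539368 35.0
[[262.9, 184.3], [308.4, 190.1], [320.9, 192.6], [317.9, 185.6]]
```

View pics/c6.png

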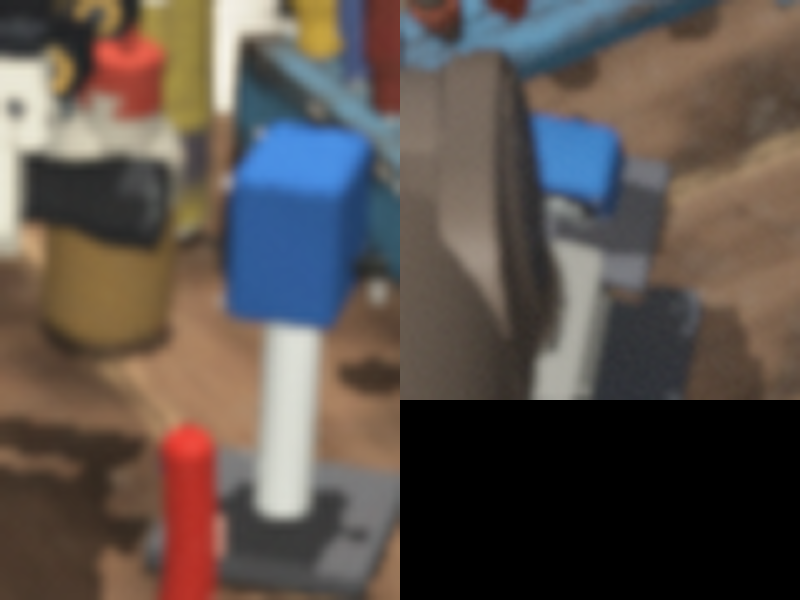

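The side view shows the lamp end at about px (309,190.7), facing the head edge at px 320, with a clear gap of about 3 cm and matching heights. One small trim follows.

Call:
run_rows:
  steps: [-0.001, -0.001, 0.002, 0, 0.2, 0, 0, 0, 0, 0.2, 0, 0, 0, 0, 0.2, 0, 0, 0, 0, 0.2, 0, 0, 0, 0, 0.2]

```text
clock: 22.85
position: [0.5594, 0.1503, 0.1002]
ee_rot: [0.345, 3.123, 0.0]
force: [0.7, -0.4, -3.0]
width: 0.344
gripper_force: 35.0
```

```bash
python3 g.py .5596 .1501 .101 -.22
```

```text
turn 0.0002 d [-0.0003 -0.0001 -0.0008] t 22.85 tilt [ 0.  0. -1.] j [-0.67  0.52  0.46  1.86 -0.3   0.83  1.28] F [ 0.71 -0.43 -3.04] w 0.34403530686150696 35.0
```

```bash
python3 -c "
from cell import arm, ticket, get_image
print(ticket.sign_off())"
```

```text
the job is handed in; nothing more can be done
None
```

I lifted both torches in turn; the left is heavier (about 3.2 N against 1.3 N), and the job is handed in with it held about 3 cm from the window, lamp end facing its middle, and the lighter torch back in the right nest.

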